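Put three plumbing spares back in their own trays

ROBOT

A 7-joint arm with a two-finger parallel gripper is mounted at the origin on the work surface. World frame = base frame: x ahead of the robot, y to its left, z up, the work surface at z = 0. Lengths are in m, angles in rad, forces in N, time in s.
With the tool pointing down it reaches from about 0.35 to 0.9 m from the base axis. Payload 19.9 kg.
Tool frame: the origin (TCP) lies between the finger pads; the fingertips stand 25 mm ahead of it and the grasp point (between the pads) lies 6 mm ahead of it; z points along the fingers, y is the direction in which the jaws open and shut (so a half turn about z gives the same grasp; the last joint's range is limited). The gripper opens to 94 mm and grips with 3 to 60 N. Pads are 16 mm wide; open, the fingers measure 119 mm over their backs; the gripper's body (75 mm by 177 mm) begins 78 mm behind the grasp point.
Start: joints at [-1.246, 0.417, -0.01, 1.614, 0.005, 1.111, -0.053], TCP at [0.224, 0.584, 0.23] pointing down, gripper open.
Joint ranges: [-2.81, 2.81], [-0.39, 2.02], [-1.27, 1.25], [0.06, 2.57], [-1.19, 4.33], [0.19, 2], [-2.82, 2.82]. Speed limits (rad/s): [1.89, 1.89, 2.39, 2.39, 3.01, 3.01, 3.01].

INTERFACE

Orientations are given as a unit quaternion [w, x, y, z].
In Python, from plant import goto, move_linear, movej, command_gripper, dwell, solve_ik, grab_frame, MotionError, job_done, current_time, current_q, current_qd, current_joint_efforts, current_tcp_pos, current_tcp_rot, current_force, current_ft_torque, current_finger_gap gives the robot as it stands. The module is installed in compiled form; this text tells all that it offers. Calls block until the motion is done:
- goto(position, orientation): joint-space move of the TCP to a pose.
- move_linear(position, velocity=0.15, frame=None): straight line of the TCP; frame=None keeps the orientation; velocity is the mean speed in m/s.
- movej(angles): joint-space move.
- command_gripper(opening): finger opening in m; the grip force is fixed at half the most; returns when the fingers have stopped.
- dwell(seconds).
- solve_ik(position, orientation): joint angles nearest the present ones, or None.
- grab_frame(name): name is "scene" or "side" or "wrist"; returns a dict with "color" (384x512x3 uint8, blue, green, red), "K" (3x3 intrinsics, pixels), "position" and "orientation" of the camera in the world; the wrist camera has in their place "mount" (4x4, takes a point from camera to tool coordinates, whose origin is the TCP and whose axes are the flange's). Camera axes: x right, y down, z forward; pixel columns grow to the right and rows downward; lengths in m; the calibration is good to about 2 mm. A picture is of the moment at which its call begins: read the wrist's pose just before it. There is no depth.
A pose or a line that the arm cannot do raises MotionError and nothing moves.
- job_done(): hands the job in, once; it reports no verdict.
Readings, each from a call of its own:
- current_time(): time.
- current_q(): joint angles.
- current_qd(): joint speeds.
- current_joint_efforts(): joint torques, N m.
- current_tcp_pos(): TCP position.
- current_tcp_rot(): TCP orientation.
- current_force(): force on the tool from outside, world axes, zero at the start.
- current_ft_torque(): the same for the moment, N m.
- current_finger_gap(): finger opening in m.
Only numpy, scipy, OpenCV 4.12 (cv2) and the standard library are available. Lean on these libraries where they do the work, as an engineer would, in place of code of your own. Each camera call takes 0.05 s, during which the arm holds its last target. There are 200 camera calls.

TASK

The plumbing spares have been put in each other's trays. Move them so that the grey tee lies centred in the square tray, the siphon trap stands centred in the round tray and the chrome mixer lever lies centred in the long tray, lengthwise; each tray holds only one part, so park one part on the black rubber mat in the meantime. Keep the trap upright throughout, and leave the spanner, jar and tape reel where they are.

Things in the scene. Friction and masses are not known exactly. Their poses are not given: they have to be found in the camera images.
- tee: Grey PVC tee lying flat, 90 x 83 mm from above, 42 mm high, 0.12 kg. Origin: centre of that outline, underside; z up. Run: 36 mm tube, 90 mm long along x at y = -20.5 mm; branch: 36 mm tube along +y at x = 0, to y = 41.5 mm. Tube axes 21 mm up. The last 12 mm of each end is a rim 42 mm in diameter. Grip the branch across x at y = 13.5 mm, between run and rim.
- trap: White plastic siphon (bottle) trap, upright, 95 mm high, 0.17 kg. Origin: on its vertical axis, underside; z up. Cup 56 mm in diameter to 48 mm height (60 mm nut ring at 40 to 50), neck 38 mm, top nut 44 mm in diameter at 73 to 95 mm height. Side outlet along +y at 61 mm height, 30 mm in diameter, reaching y = 54 mm. Grip the top nut across x.
- lever: Chrome mixer lever lying flat, 112 mm long along its x, 0.16 kg. Origin: middle of the length, on the underside. Round hub 42 mm in diameter, 30 mm high, centred at x = -35 mm; straight flat handle 18 mm wide (y), 14 mm high, from the hub to x = +56 mm. Handle can be gripped across y at about x = +10 mm. z up.
- square_tray: Square aluminium tray, fixed, 140 x 140 mm outside, rim 10 mm high and 3 mm thick, floor 3 mm above the shelf. Origin: centre of the underside; sides along x and y. Place of the tee.
- round_tray: Round aluminium tray, fixed, 160 mm in diameter outside, rim 10 mm high and 3 mm thick, floor 3 mm above the shelf. Origin: centre of the underside. Place of the siphon trap.
- long_tray: Long aluminium tray, fixed, 190 mm (its x) x 100 mm (its y) outside, rim 10 mm high and 3 mm thick, floor 3 mm above the shelf. Origin: centre of the underside. Place of the mixer lever, lying along x (either way round).
- mat: Black rubber mat, fixed, 130 x 130 mm, 3 mm thick, empty at the start: the free spot. Origin: centre of the underside.
- spanner: Bystander: adjustable spanner with yellow handle, lying loose beyond the trays, about 200 mm long along its x, up to 12 mm high. Origin: on the underside near its middle.
- jar: Bystander: loose closed jar, 56 mm in diameter, about 60 mm high. Origin: centre of the underside.
- reel: Bystander: loose white tape reel lying flat, 60 mm in diameter, 22 mm high. Origin: centre of the underside.
Mind the look-alikes: they are no part of the job. What is shaped like the tee but green, pink or red is not meant.

How it is judged:
By the outcome, as a careful person would: the job done as asked, in the order asked, and still so for the second after the job is handed in, with the robot touching nothing.
It also fails if it takes over 128 s, if anything falls off the work surface, if the arm or the gripper's body presses on something with over 40 N, if the wrist force passes 120 N, or if a joint passes its speed limit or range.

## Working session

There is one attempt and no reset: what is moved stays moved. The work goes in short steps, each a Python script; the robot and the scene stay as the last script left them, time stands still between calls to the robot, and variables do not carry over. Pictures are saved under pics/ and viewed, on a budget of 14 in all, crops included, one or two more only if the job needs it, and the job is handed in when it is done.

```bash
mkdir -p pics; python3 - <<'E'
from plant import *
import cv2,numpy as np
for n in ("scene","side"):
    f=grab_frame(n); cv2.imwrite(f"pics/{n}0.png",cv2.resize(f["color"],(800,600),interpolation=cv2.INTER_CUBIC)); print(n,np.array(f["K"]).tolist(),f["position"],f["orientation"])
f=grab_frame("wrist");print(f["K"],f["mount"],current_tcp_rot(),current_time())
E
```

```text
scene [[457.09507954520984, 0.0, 253.91057690690587], [0.0, 457.09507954520984, 189.059796250304], [0.0, 0.0, 1.0]] [1.11195617 0.95312785 0.9247238 ] [-0.1036128   0.22260409  0.86614962 -0.43531212]
side [[404.21116153013054, 0.0, 251.24608126364063], [0.0, 404.21116153013054, 191.35953493290128], [0.0, 0.0, 1.0]] [ 0.05789677 -0.83321393  0.91829933] [-0.37478349  0.87928201 -0.27385982  0.10677679]
[[281.20114378   0.         251.69259707]
 [  0.         281.20114378 190.59892153]
 [  0.           0.           1.        ]] [[-1.95645270e-05 -9.58287209e-01 -2.85806971e-01  8.29685385e-02]
 [ 9.99999999e-01 -5.98515523e-06 -4.83859062e-05  3.01577624e-04]
 [ 4.46569959e-05 -2.85806971e-01  9.58287208e-01 -1.53332286e-01]
 [ 0.00000000e+00  0.00000000e+00  0.00000000e+00  1.00000000e+00]] [-3.79396909e-05  1.81899340e-01  9.83317053e-01 -4.49101664e-04] 0.15
```

View pics/scene0.png

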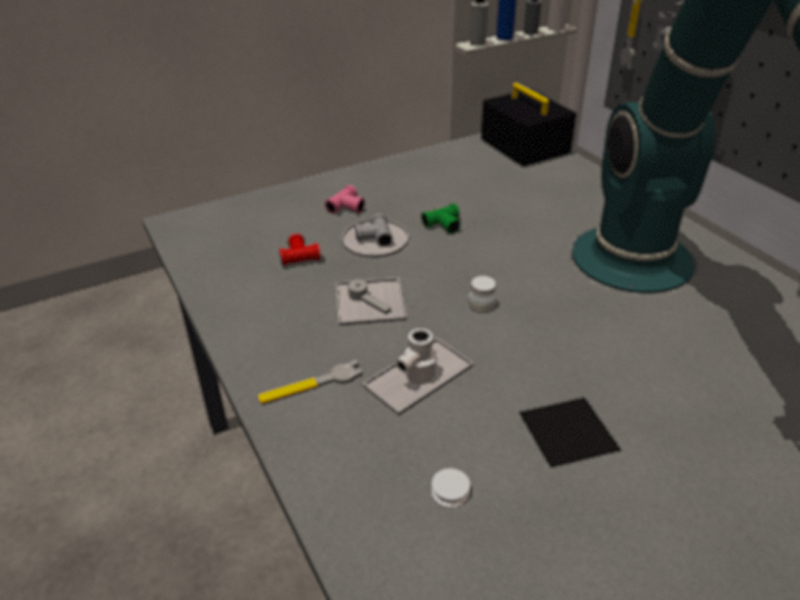

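View pics/side0.png

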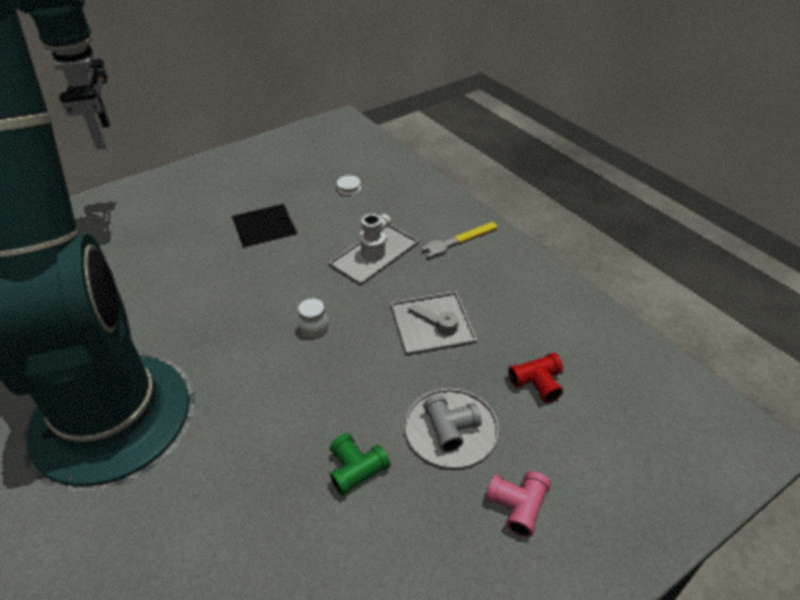

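```bash
cat > h.py <<'E'
from plant import *
import cv2,numpy as np
from scipy.spatial.transform import Rotation as R
def rot(q): return R.from_quat(q,scalar_first=True).as_matrix()
def ray(K,P,M,uv,z):
    d=M@np.linalg.solve(K,[uv[0],uv[1],1]); return P+d*(z-P[2])/d[2]
def project(K,P,M,X):
    c=(np.asarray(X)-P)@M; p=c@np.asarray(K).T; return p[:,:2]/p[:,2:]
def down(yaw):  # tool z down, tool y (jaw) axis at angle yaw from world x
    y=np.array([np.cos(yaw),np.sin(yaw),0]); z=np.array([0,0,-1.]); 
    q=R.from_matrix(np.c_[np.cross(y,z),y,z]).as_quat(scalar_first=True); return q
def wrist():
    p=current_tcp_pos(); M=rot(current_tcp_rot()); f=grab_frame("wrist"); m=np.array(f["mount"])
    return f["color"],np.array(f["K"]),p+M@m[:3,3],M@m[:3,:3]
E
python3 - <<'E'
from h import *
S={"square":(371,301),"round":(375,238),"long":(418,375),"mat":(570,432),"reel":(451,500),"jar":(482,305),"lever_hub":(358,290),"lever_tip":(388,309)}
D={"square":(433,322),"round":(452,428),"long":(373,255),"mat":(264,225),"reel":(348,190),"jar":(312,330),"lever_hub":(447,322),"lever_tip":(410,309)}
for n,T in(("scene",S),("side",D)):
    f=grab_frame(n);M=rot(f["orientation"])
    for k,v in T.items(): print(n,k,ray(np.array(f["K"]),f["position"],M,(v[0]*.64,v[1]*.64),0.01)[:2].round(3))
print(rot(current_tcp_rot()).round(2).tolist())
E
```

```text
scene square [ 0.599 -0.136]
scene round [ 0.479 -0.354]
scene long [0.625 0.109]
scene mat [0.471 0.357]
scene reel [0.72  0.377]
scene jar [ 0.403 -0.01 ]
scene lever_hub [ 0.606 -0.185]
scene lever_tip [ 0.581 -0.094]
side square [ 0.599 -0.15 ]
side round [ 0.476 -0.369]
side long [0.614 0.092]
side mat [0.463 0.333]
side reel [0.7   0.341]
side jar [ 0.391 -0.031]
side lever_hub [ 0.622 -0.166]
side lever_tip [ 0.583 -0.094]
[[-0.93, 0.36, -0.0], [0.36, 0.93, -0.0], [-0.0, -0.0, -1.0]]
```

```bash
cat >> h.py <<'E'
def shot(name,crop=None):
    c,K,P,M=wrist(); np.savez(f"pics/{name}.npz",c=c,K=K,P=P,M=M); cv2.imwrite(f"pics/{name}.png",cv2.resize(c,(800,600),interpolation=cv2.INTER_CUBIC))
E
python3 - <<'E'
from h import *
q=down(np.pi/2); 
goto([.56,.2,.27],q); shot("w1"); print(current_time(),current_q())
goto([.53,-.25,.27],q); shot("w2"); print(current_time(),current_q(),rot(current_tcp_rot()).round(2).tolist())
E
```

```text
2.1583 [-0.555502    0.3320692   0.20209231  1.65290882 -0.07161319  1.16399386
  1.23636056]
3.8583 [ 0.01136638  0.3372794   0.47594028  1.68183247 -0.16625883  1.16287401
  2.1031689 ] [[-1.0, -0.0, -0.0], [-0.0, 1.0, 0.0], [0.0, 0.0, -1.0]]
```

View pics/w1.png

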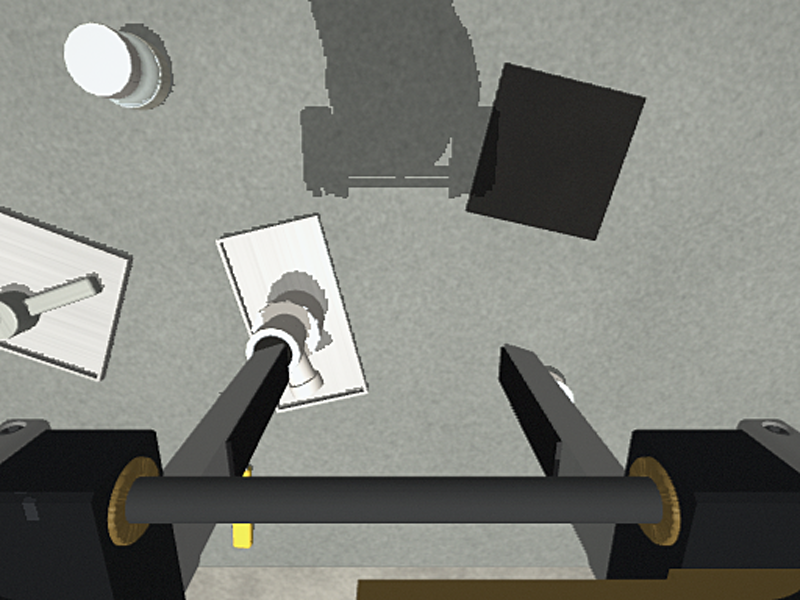

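View pics/w2.png

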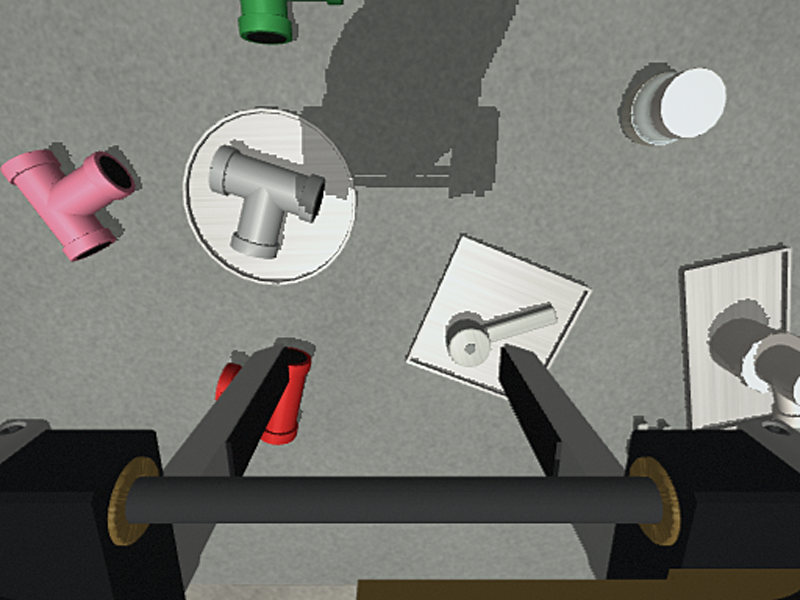

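```bash
python3 - <<'E'
from h import *
def pts(n,L,z):
    d=np.load(f"pics/{n}.npz"); return np.array([ray(d["K"],d["P"],d["M"],np.array(u)*.64-.18,z)[:2] for u in L])
def rect(n,L,z):
    p=pts(n,L,z); print(p.round(4).tolist(),"c",p.mean(0).round(4),"sides",np.linalg.norm(p-np.roll(p,-1,0),axis=1).round(4),"ang",[round(np.degrees(np.arctan2(*(b-a)[::-1])),1) for a,b in zip(p,np.roll(p,-1,0))])
rect("w1",[(507,64),(645,98),(596,240),(467,211)],.003)
rect("w1",[(217,240),(319,214),(368,390),(280,411)],.01)
p=pts("w2",[(461,234),(591,290),(407,360)],.01);print("sq",p.round(4),(p[1]+p[2])/2,np.linalg.norm(p-np.roll(p,-1,0),axis=1))
p=pts("w2",[(184,196),(356,196),(270,108),(270,284)],.01);print("round",p.round(4))
p=pts("w2",[(468,346)],.03);t=pts("w2",[(553,315)],.012);print("lever",p,t,np.linalg.norm(p-t),np.degrees(np.arctan2(*(t-p)[0][::-1])))
p=pts("w2",[(215,165),(320,200),(255,252)],.021);print("tee",p,np.linalg.norm(p[0]-p[1]))
p=pts("w1",[(272,350),(306,381)],.095);print("trap",p)
E
```

```text
[[0.3915, 0.2987], [0.4182, 0.422], [0.5435, 0.3956], [0.5162, 0.2703]] c [0.4674 0.3466] sides [0.1262 0.1281 0.1282 0.128 ] ang [np.float64(77.8), np.float64(-11.9), np.float64(-102.3), np.float64(167.2)]
[[0.5428, 0.0345], [0.5185, 0.1319], [0.7003, 0.1746], [0.7252, 0.0807]] c [0.6217 0.1054] sides [0.1004 0.1867 0.0971 0.1881] ang [np.float64(104.0), np.float64(13.2), np.float64(-75.1), np.float64(-165.8)]
sq [[ 0.508  -0.1852]
 [ 0.5624 -0.0558]
 [ 0.6371 -0.2347]] [ 0.5997937  -0.14522558] [0.14041638 0.19384026 0.13831029]
round [[ 0.4735 -0.441 ]
 [ 0.4733 -0.2832]
 [ 0.3987 -0.3562]
 [ 0.5569 -0.3687]]
lever [[ 0.61317023 -0.17661447]] [[ 0.58757886 -0.09095147]] 0.08940395663508668 106.63323428324365
tee [[ 0.44628376 -0.40517023]
 [ 0.47612869 -0.31458773]
 [ 0.52335155 -0.37695643]] 0.09537247700458057
trap [[0.61841536 0.10301635]
 [0.64607569 0.12893985]]
```

```bash
python3 - <<'E'
from h import *
q=down(np.pi/2); out=[]
for n,t,z,tz in(("tee",(.475,-.362),.02,.17),("lev",(.60,-.145),.01,.17),("trap",(.62,.105),.05,.2)):
    goto([t[0]+.085,t[1],tz],q); c,K,P,M=wrist()
    u=project(K,P,M,[[*t,z]])[0].round().astype(int); x0,y0=max(0,u[0]-100),max(0,u[1]-75)
    print(n,x0,y0,P); np.savez(f"pics/{n}.npz",c=c,K=K,P=P,M=M,o=[x0,y0])
    out.append(cv2.resize(c[y0:y0+150,x0:x0+200],(400,300),interpolation=cv2.INTER_CUBIC))
    out[-1]=cv2.copyMakeBorder(out[-1],0,300-out[-1].shape[0],0,0,cv2.BORDER_CONSTANT)
cv2.imwrite("pics/m1.png",np.vstack([np.hstack(out[:2]),np.hstack([out[2],out[2]*0])])); print(current_time())
E
```

```text
tee 151 29 [ 0.4775036  -0.36149071  0.32336366]
lev 153 30 [ 0.6014127  -0.14663216  0.32384725]
trap 154 29 [0.62220472 0.10266988 0.3533003 ]
6.6417
```

View pics/m1.png

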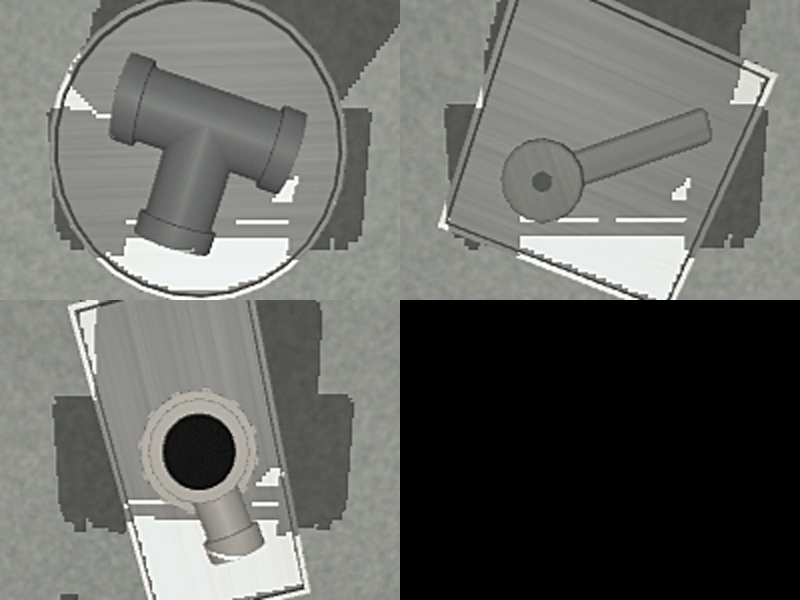

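```bash
python3 - <<'E'
from h import *
def p(n,u,z):
    d=np.load(f"pics/{n}.npz"); return ray(d["K"],d["P"],d["M"],(np.array(u)-.5)/2+d["o"],z)[:2]
an=lambda v:round(np.degrees(np.arctan2(v[1],v[0])),1)
a,b,c=p("tee",(119,96),.024),p("tee",(290,152),.024),p("tee",(174,246),.024)
m=(a+b)/2; print("tee run",a,b,np.linalg.norm(a-b),an(b-a),"branch",np.linalg.norm(c-m),an(c-m), m)
h,t=p("lev",(142,181),.033),p("lev",(310,124),.015); print("lever",h,t,np.linalg.norm(t-h),"(exp .091)",an(t-h))
a,b=p("trap",(199,151),.098),p("trap",(236,248),.064); print("trap",a,b,np.linalg.norm(b-a),"(exp .054)",an(b-a))
s=[p("lev",u,.01) for u in((375,75),(43,227),(272,300))];print("sq",s,(s[0]+s[1])/2,an(s[0]-s[2]),np.linalg.norm(s[0]-s[1]))
s=[p("tee",u,.01) for u in((49,150),(346,150),(197,300),(197,-3))];print("round",s)
E
```

```text
tee run [ 0.44898921 -0.40244978] [ 0.47549262 -0.31649645] 0.08994668998026312 72.9 branch 0.06348743609724243 -15.3 [ 0.46224092 -0.35947312]
lever [ 0.61446759 -0.17496755] [ 0.5867243  -0.08872328] 0.09059671728366393 (exp .091) 107.8
trap [0.62014131 0.10377488] [0.66776903 0.12296511] 0.05134846431344009 (exp .054) 21.9
sq [array([ 0.56271923, -0.05564388]), array([ 0.64017851, -0.23287095]), array([ 0.68215449, -0.10437231])] [ 0.60144887 -0.14425741] 157.8 0.19341503543230187
round [array([ 0.47444174, -0.44274071]), array([ 0.47436579, -0.28461867]), array([ 0.55670178, -0.36411971]), array([ 0.40194993, -0.36380942])]
```

```bash
cat >> h.py <<'E'
rad=np.radians
SQ=np.array([.6007,-.1447]); RD=np.array([.4763,-.3635]); LG=np.array([.6217,.1054]); MAT=np.array([.4670,.3470])
def best(xy,z,deg,sym=(0,180)):
    o=[]
    for s in sym:
        q=solve_ik([*xy,z],down(rad(deg+s)))
        if q is not None: o.append((np.abs(np.array(q)-current_q()).max()+ (5 if abs(q[6])>2.7 else 0),deg+s,q))
    return min(o,key=lambda t:t[0])
def pick(xy,deg,z,opening,zt=.2):
    _,d,q=best(xy,zt,deg); movej(q); command_gripper(opening)
    move_linear([*xy,z],.12); print("down",current_tcp_pos().round(4) if hasattr(current_tcp_pos(),'round') else current_tcp_pos(),"F",np.round(current_force(),1))
    command_gripper(0.0); dwell(.2); print("gap",current_finger_gap())
    move_linear([*xy,zt],.12); print("lifted gap",current_finger_gap(),"yaw",d,"F",np.round(current_force(),1),current_time()); return d
def place(xy,deg,z,opening,zt=.2,sym=(0,180)):
    _,d,q=best(xy,zt,deg,sym); print("yaw",d,np.round(q,2)); movej(q)
    move_linear([*xy,z+.02],.12); move_linear([*xy,z],.03); dwell(.2); print("F",np.round(current_force(),1))
    command_gripper(opening); move_linear([*xy,zt],.15); print("gap",current_finger_gap(),current_time()); return d
def u(deg): return np.array([np.cos(rad(deg)),np.sin(rad(deg))])
E
python3 - <<'E'
from h import *
L=107.7; hub=np.array([.6140,-.1755]); g=hub+.040*u(L)
j=pick(g,L-90,.030,.05)
# lever dir = jaw+90 (mod 180 label); park along mat side, grip at lever x=+5
_,d,_=best(MAT,.2,-12.2,(0,180,90,270)); 
lev=L+(d-j); print("lever dir parked",lev)
place(MAT+.005*u(lev),d,.031,.05,sym=(0,))
print(current_q())
E
```

```text
down [ 0.6022 -0.1374  0.0306] F [ 0.4 -0.2 -0.4]
gap 0.017870121983874512
lifted gap 0.017667212445541078 yaw 17.700000000000003 F [ 1.4 -0.6 -1.6] 12.425
lever dir parked 167.8
yaw 77.8 [-1.19  0.43  0.64  1.78 -0.29  1.03  0.91]
F [ 0.3  0.4 -1.7]
gap 0.04959266356721752 18.625
[-1.19467782  0.42657563  0.64003145  1.78167323 -0.29189597  1.03086181
  0.91252233]
```

```bash
python3 - <<'E'
from h import *
B=-16.; m=np.array([.4625,-.3597])
j=pick(m+.034*u(B),B+90,.032,.06)
_,d,_=best(SQ,.2,-22.2,(0,90,180,270)); b=B+d-j; print("branch dir",b)
place(SQ+.0135*u(b),d,.033,.056,sym=(0,))
c=SQ; goto([c[0]+.085,c[1],.2],down(np.pi/2)); shot("sq1"); print(current_time())
t=MAT; goto([t[0]+.085,t[1],.17],down(np.pi/2)); shot("mat1"); print(current_time())
a=np.load("pics/sq1.npz")["c"];b=np.load("pics/mat1.npz")["c"]
cv2.imwrite("pics/m2.png",np.hstack([cv2.resize(i[20:240,150:350],(400,440),interpolation=cv2.INTER_CUBIC) for i in(a,b)]))
E
```

```text
down [ 0.4955 -0.3693  0.0326] F [ 0.5  0.9 -0.3]
gap 0.035351155481578966
lifted gap 0.03523193990677633 yaw 74.0 F [ 0.6 -0.4 -1.1] 25.375
branch dir -22.200000000000003
yaw 67.8 [-0.31  0.54  0.7   1.65 -0.38  1.09  1.68]
F [ 0.3 -0.4 -0.6]
gap 0.05610626405880088 30.55
31.0083
32.9083
```

View pics/m2.png

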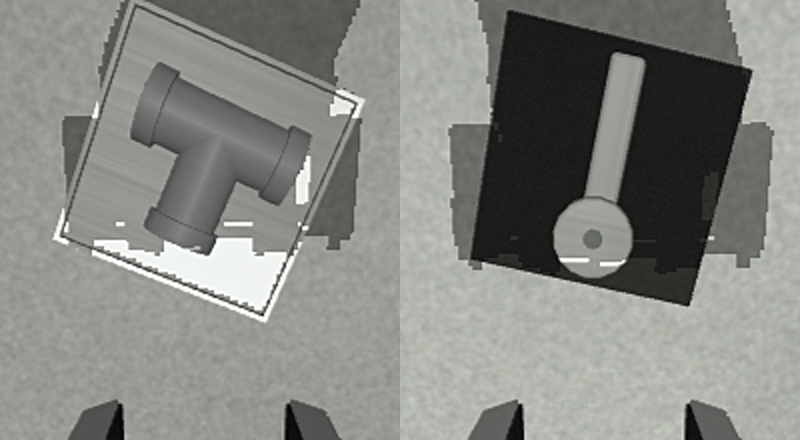

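```bash
cat >> h.py <<'E'
def px(n,v,z,o=(150,20),s=2.):
    d=np.load(f"pics/{n}.npz"); return ray(d["K"],d["P"],d["M"],(np.array(v)+.5)/s-.5+np.array(o),z)[:2]
an=lambda v:round(np.degrees(np.arctan2(v[1],v[0])),1)
E
python3 - <<'E'
from h import *
P=lambda v,z:px("sq1",v,z)
s=[P(v,.010) for v in((363,100),(266,320),(55,238))]; ctr=(s[0]+s[2])/2
print("sq",ctr,np.linalg.norm(s[0]-s[1]),np.linalg.norm(s[1]-s[2]),an(s[0]-s[1]),an(s[1]-s[2]))
a,b,c=P((143,100),.024),P((294,167),.024),P((181,246),.024); m=(a+b)/2; B=an(c-m)
print("tee",m,np.linalg.norm(a-b),np.linalg.norm(c-m),an(b-a),B,"origin",m+.0205*u(B),c-.0415*u(B))
Q=lambda v,z:px("mat1",(v[0]-400,v[1]),z)
k=[Q(v,.003) for v in((508,11),(751,70),(690,305),(471,260))];print("mat",np.mean(k,0),[an(k[1]-k[0]),an(k[2]-k[3])])
h,t=Q((593,237),.033),Q((628,54),.015);print("lever",h,t,np.linalg.norm(t-h),an(t-h),"origin",h+.035*u(an(t-h)))
E
```

```text
sq [ 0.60084082 -0.14490686] 0.13727978301389485 0.1381772214790216 158.3 68.4
tee [ 0.58138077 -0.13621329] 0.0899359765454014 0.06477576577856636 67.4 -19.8 origin [ 0.60066883 -0.14315741] [ 0.60327065 -0.14412499]
mat [0.46736645 0.34645414] [np.float64(77.6), np.float64(78.1)]
lever [0.50081925 0.34022857] [0.41293104 0.35792312] 0.08965174439629525 168.6 origin [0.46650976 0.34714657]
```

```bash
python3 - <<'E'
from h import *
for n,t in(("rd",RD),("lg",LG)):
    goto([t[0]+.095,t[1],.22],down(np.pi/2)); shot(n)
a=np.load("pics/rd.npz")["c"];b=np.load("pics/lg.npz")["c"]
cv2.imwrite("pics/m3.png",np.hstack([cv2.resize(i[20:240,150:350],(400,440),interpolation=cv2.INTER_CUBIC) for i in(a,b)]));print(current_time())
E
```

```text
37.3167
```

View pics/m3.png

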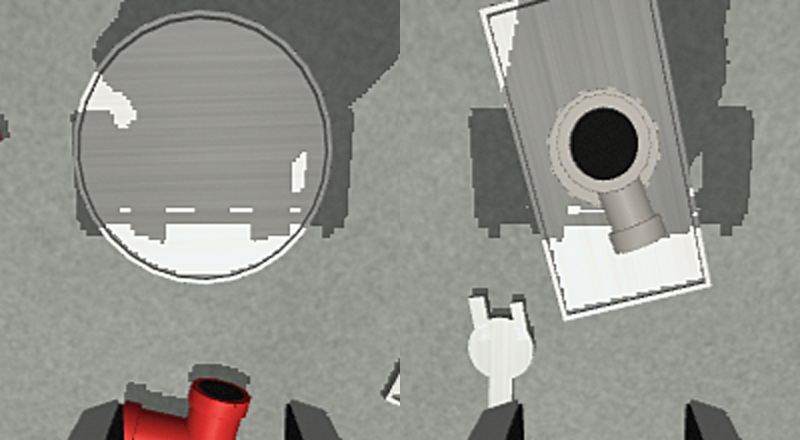

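```bash
python3 - <<'E'
from h import *
p=[px("rd",v,.010) for v in((72,145),(331,145),(202,10),(202,283))];print("rd",np.round(p,4).tolist(),(p[0]+p[1])/2,(p[2]+p[3])/2)
Q=lambda v,z:px("lg",(v[0]-400,v[1]),z)
s=[Q(v,.01) for v in((482,10),(565,320),(710,285))];print("lg",(s[0]+s[2])/2,[np.linalg.norm(s[1]-s[i]) for i in(0,2)],an(s[1]-s[0]),an(s[2]-s[1]))
a=Q((604,145),.098);b=Q((636,248),.064);print("trap",a,np.linalg.norm(b-a),an(b-a))
E
```

```text
rd [[0.4722, -0.4431], [0.472, -0.285], [0.399, -0.3638], [0.5573, -0.3637]] [ 0.47207558 -0.3640422 ] [ 0.47813366 -0.36374364]
lg [0.62364872 0.1035709 ] [np.float64(0.1886609240999589), np.float64(0.09830957544113675)] 13.4 103.8
trap [0.62100624 0.10386476] 0.05456342662864945 18.6
```

```bash
sed -i 's/^SQ=.*/SQ=np.array([.6007,-.1447]); RD=np.array([.4780,-.3637]); LG=np.array([.6230,.1043]); MAT=np.array([.4670,.3470]); LGA=13.6/' h.py; python3 - <<'E'
from h import *
j=pick([.6206,.1038],20-90,.094,.066,zt=.22)
_,d,_=best(RD,.22,j,(0,-20,-40,20,40)); print("yaw",d,"outlet",20+(d-j))
place(RD,d,.095,.066,zt=.22,sym=(0,))
goto([RD[0]+.095,RD[1],.22],down(np.pi/2)); shot("rd2"); print(current_time())
a=np.load("pics/rd2.npz")["c"]
cv2.imwrite("pics/m4.png",cv2.resize(a[20:220,130:350],(660,600),interpolation=cv2.INTER_CUBIC))
E
```

```text
down [0.621  0.1038 0.0947] F [0.3 0.5 0.4]
gap 0.04341244537582168
lifted gap 0.04319854952886759 yaw 110 F [-0.1  0.1 -1.8] 41.2667
yaw 90 outlet 0
yaw 90 [-0.15  0.6   1.07  1.71 -0.57  1.17  2.65]
F [-0.2 -0.3 -0.8]
gap 0.06594562923714034 46.6333
47.15
```

View pics/m4.png

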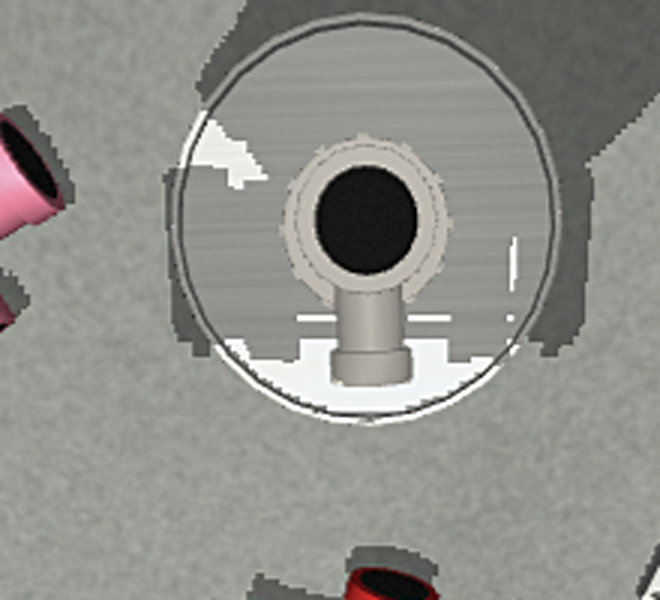

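```bash
python3 - <<'E'
from h import *
print("trap",px("rd2",(366,219),.098,(130,20),3.),[px("rd2",v,.01,(130,20),3.) for v in((171,218),(560,218),(365,14),(365,424))])
L=168.2; hub=np.array([.5010,.3400])
j=pick(hub+.04*u(L),L-90,.030,.05)
_,d,_=best(LG,.2,LGA+90); l=L+d-j; print("lever dir",l)
place(LG+.005*u(l),d,.0305,.05,sym=(0,))
goto([LG[0]+.095,LG[1],.22],down(np.pi/2)); shot("lg2"); print(current_time())
a=np.load("pics/lg2.npz")["c"]
cv2.imwrite("pics/m5.png",cv2.resize(a[:200,130:350],(660,600),interpolation=cv2.INTER_CUBIC))
E
```

```text
trap [ 0.47738681 -0.36363555] [array([ 0.47285112, -0.44270109]), array([ 0.47278802, -0.28493236]), array([ 0.39938289, -0.36402629]), array([ 0.55731613, -0.36402262])]
down [0.4621 0.3485 0.0306] F [-0.4  0.1 -0.3]
gap 0.017870443367972482
lifted gap 0.01794948690417178 yaw 78.19999999999999 F [ 0.3 -0.1 -1. ] 54.1083
lever dir 193.59999999999997
yaw 103.6 [-0.85  0.61  0.92  1.66 -0.53  1.14  2.02]
F [-0.5  1.  -1.5]
gap 0.04999022440466498 59.6083
60.15
```

View pics/m5.png

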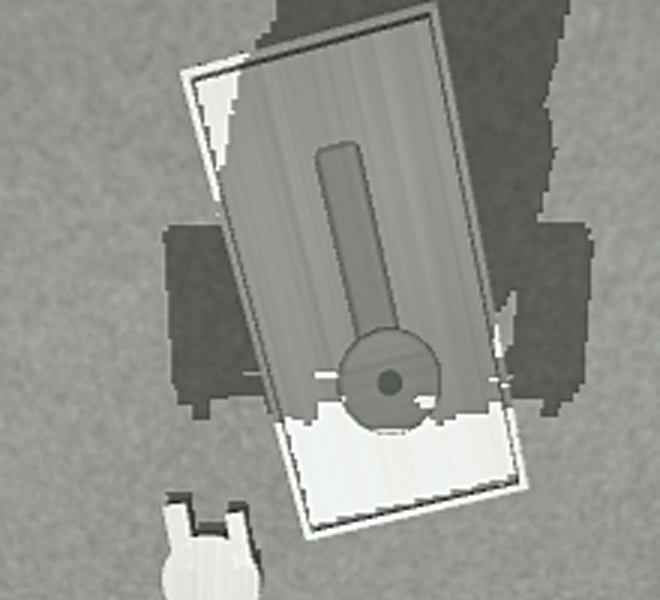

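```bash
python3 - <<'E'
from h import *
P=lambda v,z:px("lg2",v,z,(130,0),3.)
s=[P(v,.01) for v in((182,72),(434,3),(527,487),(308,538))];c=np.mean(s,0);print("tray",c,(s[0]+s[2])/2,(s[1]+s[3])/2,[an(s[3]-s[0]),an(s[2]-s[1])])
h,t=P((390,381),.033),P((338,148),.015);L=an(t-h);o=h+.035*u(L);print("lever",np.linalg.norm(t-h),L,o)
d=u(LGA);e=o-c;print("err along,across mm",1e3*e@d,1e3*(e[1]*d[0]-e[0]*d[1]))
E
```

```text
tray [0.62375897 0.10316316] [0.62374191 0.10320985] [0.62377603 0.10311648] [np.float64(13.6), np.float64(13.7)]
lever 0.08862378843501617 -166.8 [0.62315708 0.10471591]
err along,across mm -0.21990224486411108 1.6507392963097747
```

```bash
python3 - <<'E'
from h import *
goto([.45,.25,.35],down(np.pi/2)); f=grab_frame("side"); cv2.imwrite("pics/fin.png",cv2.resize(f["color"],(800,600),interpolation=cv2.INTER_CUBIC)); print(current_time())
E
```

```text
61.5
```

View pics/fin.png

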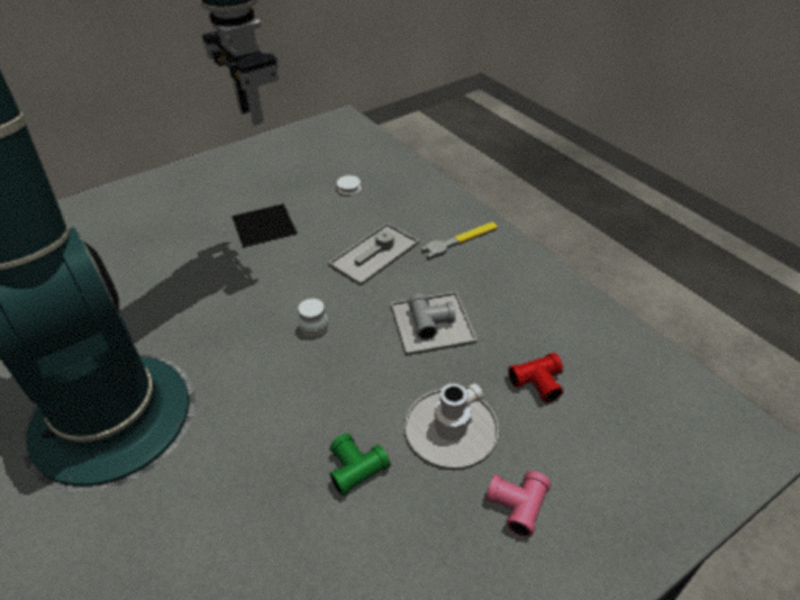

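The picture shows the tee in the square tray (433,318), the trap upright in the round tray (453,412) and the lever in the long tray (375,247). The spanner, jar, reel and coloured tees are at their starting pixels.

```bash
python3 -c "
from plant import *
job_done(); print(current_time())"
```

```text
the job is handed in; nothing more can be done
the job is handed in; nothing more can be done
```

The three spares are now in their proper trays, and I handed the job in at about 62 s of the 128 s allowed. I parked the lever on the mat, moved the tee to the square tray and the trap to the round tray, then laid the lever in the long tray.

My last checks with the wrist camera gave these offsets from each tray's centre:

| Part | Tray | Offset | Other check |
|---|---|---|---|
| Tee | square | about 2 mm | lying flat, roughly parallel to the sides (2–3° off by the branch, about 1° by the run) |
| Trap | round | about 1 mm | upright, outlet inside the rim |
| Lever | long | about 0.2 mm along, 1.7 mm across | lengthwise, to within about 0.5° |

In the final side picture, the spanner, jar, reel and coloured tees look unmoved, the mat is empty and the robot is clear of everything.

One disagreement remains. My first rough readings from the scene and side cameras differed by 10–35 mm, so I took all grasp and place positions from wrist camera views. For the round tray, the centre in x read 0.472 from the left and right edges and 0.478 from the top and bottom edges. I used 0.478, because the other value depends on guessing the row of the widest points.

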